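Charge the blank feeder and trip the release

TASK

Put every brass blank on the table into the top of the sloped feed chute and push it down under the bridge, so that all of them lie flat in one closed row against the stop at the bottom. When the row is complete, slide the safety catch fully aside, press the release button it uncovered all the way down for a moment so that the bell is struck, let it come up, and slide the catch fully back over the button. Leave the mallet, the gear puller and the celluloid lid as they lie.

Things in the scene. Friction and masses are not known exactly. Their poses are not given: they have to be found in the camera images.
- blank1_center (a point): Centre of a plain brass cylinder (blank), 32 mm diameter, 24 mm high, 0.1 to 0.21 kg, standing on its flat end on the table at the start; z is its axis, either end may be up. All blanks are alike. Three to five are present; None all along if this one is absent.
- blank2_center (a point): Centre of a plain brass cylinder (blank), 32 mm diameter, 24 mm high, 0.1 to 0.21 kg, standing on its flat end on the table at the start; z is its axis, either end may be up. All blanks are alike. Three to five are present; None all along if this one is absent.
- blank3_center (a point): Centre of a plain brass cylinder (blank), 32 mm diameter, 24 mm high, 0.1 to 0.21 kg, standing on its flat end on the table at the start; z is its axis, either end may be up. All blanks are alike. Three to five are present; None all along if this one is absent.
- blank4_center (a point): Centre of a plain brass cylinder (blank), 32 mm diameter, 24 mm high, 0.1 to 0.21 kg, standing on its flat end on the table at the start; z is its axis, either end may be up. All blanks are alike. Three to five are present; None all along if this one is absent.
- blank5_center (a point): Centre of a plain brass cylinder (blank), 32 mm diameter, 24 mm high, 0.1 to 0.21 kg, standing on its flat end on the table at the start; z is its axis, either end may be up. All blanks are alike. Three to five are present; None all along if this one is absent.
- chute_stop (a point): Foot of the sloped steel chute: point on its floor, mid-width, at the face of the end stop (30 mm high). x points up the slope along the floor, y across, z normal to the floor. Slope 10 degrees: blanks stay where put and must be pushed. The floor lies 16 mm above the table here; channel 38 mm wide inside, floor plate 58 mm over all. In a closed row blank centres lie at x = 16, 48, 80, 112, 144 mm.
- chute_bridge (a point): Middle of the chute floor under the bridge's upper strap, 48 mm up the slope from the stop, same axes. Two 8 mm wide straps cross the channel 16 and 48 mm from the stop, 30 to 34 mm above the floor: blanks pass under, fingers do not, so the first blank is driven home by pushing the next one behind it. Side walls: 30 mm high up to 56 mm from the stop, 6 mm from there up.
- chute_load (a point): Middle of the chute floor where blanks are best set down, 200 mm up the slope from the stop, same axes; the floor lies 51 mm above the table here. Walls 6 mm high, 38 mm apart inside, flaring from 180 mm on to about 48 mm at the top end, 260 mm from the stop, which is open (no end wall).
- release_box: Dark wooden block, 84 mm (x) by 136 mm (y) by 30 mm high, fixed; origin at the centre of its underside, z up. Two brass rails, 8 mm thick, centred at x = -36 and +36 mm, stand on it along y up to 55 mm above the table; the catch slides on them along the block's y axis.
- catch_tab (a point): Middle of the upright steel tab to grip on the safety catch: 12 mm thick along the sliding direction (y of this frame and of the release box), 26 mm wide (x), 22 mm high; this point is 70 mm above the table, the tab's top 82 mm. The tab stands in the middle of the shutter plate, 78 mm (x) by 50 mm (y), 4 mm thick, its top 11 mm below this point.
- catch (a joint): Slide of the safety catch in m: 0 = shut, covering the button (it may start up to 5 mm open), 0.06 = fully aside, towards +y of the release box. Needs about 1.5 N and stays where it is left.
- release_top (a point): Middle of the top of the white release button, 28 mm diameter, in a dark round housing of 44 mm diameter and 12 mm height on the release box, under the shutter plate when the catch is shut; its top is 52 mm above the table. The button stands at y = -30 mm of the release box. z points up.
- release (a joint): Travel of the release button in m: 0 = up, 0.006 = fully down. A spring pushes back, 1.5 N at first and 5 N fully down. The bell's striker moves with it.
- bell: Nickel silver bell, 60 mm diameter, on a post, 63 mm high over all, with a striker arm 45 mm to its +y side; fixed. Origin: centre of its underside. It is struck through the button, not by hand.
- mallet_center (a point): Bystander: boxwood mallet lying flat, about 200 mm long along x (head at +x, 44 mm diameter, 80 mm long along y), this point on the handle's axis 22 mm up. To be left alone.
- puller_center (a point): Bystander: two-armed steel gear puller lying flat, 185 mm long along x, 90 mm wide, 14 mm thick; this point is in the middle of its cross bar. To be left alone.
- case_lid_center (a point): Bystander: cracked amber celluloid case lid lying hollow side up, 130 by 90 mm, 16 mm high; this point is its middle. To be left alone.

How it is judged:
On the way, in this order (a step that is already met when the one before it is completed fails the run):
1. every blank present lies flat in the chute, in one closed row against the stop (x of blank1_center in the frame of chute_stop between 0 and 0.156 m and y of blank1_center in the frame of chute_stop between -0.012 and 0.012 m and z of blank1_center in the frame of chute_stop between 0.006 and 0.018 m and angle between the z axis of each of blank1_center, blank2_center, blank3_center, blank4_center, blank5_center and the z axis of chute_stop, either way round below 0.12 rad and x of blank2_center in the frame of chute_stop between 0 and 0.156 m and y of blank2_center in the frame of chute_stop between -0.012 and 0.012 m and z of blank2_center in the frame of chute_stop between 0.006 and 0.018 m and x of blank3_center in the frame of chute_stop between 0 and 0.156 m and y of blank3_center in the frame of chute_stop between -0.012 and 0.012 m and z of blank3_center in the frame of chute_stop between 0.006 and 0.018 m and x of blank4_center in the frame of chute_stop between 0 and 0.156 m and y of blank4_center in the frame of chute_stop between -0.012 and 0.012 m and z of blank4_center in the frame of chute_stop between 0.006 and 0.018 m and x of blank5_center in the frame of chute_stop between 0 and 0.156 m and y of blank5_center in the frame of chute_stop between -0.012 and 0.012 m and z of blank5_center in the frame of chute_stop between 0.006 and 0.018 m and x of any of blank1_center, blank2_center, blank3_center, blank4_center, blank5_center in the frame of chute_stop below 0.022 m and (x of blank1_center in the frame of chute_stop between 0.04 and 0.056 m or x of blank2_center in the frame of chute_stop between 0.04 and 0.056 m or x of blank3_center in the frame of chute_stop between 0.04 and 0.056 m or x of blank4_center in the frame of chute_stop between 0.04 and 0.056 m or x of blank5_center in the frame of chute_stop between 0.04 and 0.056 m) and (x of blank1_center in the frame of chute_stop between 0.07 and 0.09 m or x of blank2_center in the frame of chute_stop between 0.07 and 0.09 m or x of blank3_center in the frame of chute_stop between 0.07 and 0.09 m or x of blank4_center in the frame of chute_stop between 0.07 and 0.09 m or x of blank5_center in the frame of chute_stop between 0.07 and 0.09 m) and (x of each of blank1_center, blank2_center, blank3_center, blank4_center, blank5_center in the frame of chute_stop below 0.09 m or (x of blank1_center in the frame of chute_stop between 0.1 and 0.123 m or x of blank2_center in the frame of chute_stop between 0.1 and 0.123 m or x of blank3_center in the frame of chute_stop between 0.1 and 0.123 m or x of blank4_center in the frame of chute_stop between 0.1 and 0.123 m or x of blank5_center in the frame of chute_stop between 0.1 and 0.123 m))), for 0.3 s.
2. the safety catch is slid aside (over 50 of 60 mm) (value of joint catch above 0.05 m), for 0.2 s.
3. the release button is pressed down (over 4 of 6 mm) with the catch aside (value of joint release above 0.004 m and value of joint catch above 0.05 m), for 0.1 s.
4. the catch is slid back over the button (within 6 mm of shut) (value of joint catch below 0.006 m), for 0.2 s.
At the end, for the whole second after the job is handed in: Every blank present lies flat in the chute channel, one within 6 mm of touching the stop and the others behind it in a row with at most about 8 to 12 mm of slack in all, all at rest; the catch is within 6 mm of shut and the button is up (less than 2 mm down) (all of step 1 and value of joint catch below 0.006 m and value of joint release below 0.002 m and linear speed of each of blank1, blank2, blank3, blank4, blank5 below 0.02 m/s).
It fails at once if the mallet is shifted more than 30 mm (distance of mallet_center from where it was at the start of the episode above 0.03 m).
It fails at once if the gear puller is shifted more than 30 mm (distance of puller_center from where it was at the start of the episode above 0.03 m).
It fails at once if the celluloid lid is shifted more than 30 mm (distance of case_lid_center from where it was at the start of the episode above 0.03 m).
Of blank1, blank2, blank3, blank4, blank5 only 3 to 5 are there at a start; the rules pass over those that are not, and their reading is None.
At some moment in a run one of blank1, blank2, blank3, blank4, blank5 may be knocked a few centimetres aside while the robot is not near it.
Once in a run the grip may slacken for a moment while it holds something.
It also fails if it takes over 210 s, if anything falls off the work surface, if the arm or the gripper's body presses on something with over 40 N, if the wrist force passes 120 N, or if a joint passes its speed limit or range.

ROBOT

A 6-joint arm with a two-finger parallel gripper is mounted at the origin on the work surface. World frame = base frame: x ahead of the robot, y to its left, z up, the work surface at z = 0. Lengths are in m, angles in rad, forces in N, time in s.
With the tool pointing down it reaches from about 0.425 to 1.125 m from the base axis. Payload 14.9 kg.
Tool frame: the origin (TCP) lies midway between the tips of the shut fingers; the grasp point (between the pads) lies 19 mm behind it; z points along the fingers, y is the line along which they close (so a half turn about z gives the same grasp; the last joint's range is limited). The gripper opens to 91 mm and grips with 3 to 60 N. Pads are 32 mm wide; open, the fingers measure 118 mm over their backs; the gripper's body (76 mm by 178 mm) begins 60 mm behind the grasp point.
Start: joints at [-1.279, 0.379, 1.734, -0, 1.028, -0.033], TCP at [0.223, -0.663, 0.214] pointing down, gripper open.
Joint ranges: [-2.77, 2.77], [-0.74, 2.19], [0, 2.66], [-1.06, 4.2], [0.31, 2.87], [-3.08, 3.08]. Speed limits (rad/s): [1.89, 1.89, 2.39, 3.14, 3.14, 3.14].

INTERFACE

Orientations are given as a unit quaternion [x, y, z, w].
In Python, from cell import bot, optics gives the robot as it stands.
- The arm moves only by the shell command python3 -m inch 'ROWS'. ROWS is JSON, a list of rows, each an object with "hand": the finger opening in mm, from 0 to 91.2; "dp": the shift along the world's x, y, z in mm, a list of three; "roll": the turn about the world's z in rad. A call has 1 to 8 rows; each row shifts and turns the commanded pose from where the row before left it; what a row does not reach is not made up. A row lasts 1/10 s, in which the tool goes at most 50 mm and 8.59 degrees, less where a joint would pass 70% of its speed; a pose out of reach is approached as far as the arm can. A call with a gripper value outside its range is refused whole. The fingers move at their own pace and stop on an object; the grip force is fixed at half the most. Time passes only in rows, so rows that do not move let the fingers close. It gives the time, the measured TCP pose, the force, the opening and the grip force at its end, in the units of the state.
- bot.observe(): the state, without advancing time (a new reading comes with each control period).
- optics.camera(name): name is "scene" or "top"; returns a dict with "pixels" (384x512x3 uint8, blue, green, red), "fx", "fy", "cx", "cy" (pixels), "world_from_camera" (4x4, takes a point from camera to world coordinates). Camera axes: x right, y down, z forward; pixel columns grow to the right and rows downward; lengths in m; the calibration is good to about 2 mm. A picture is of the moment at which its call begins. There is no depth.
- bot.job_done(): hands the job in; it is judged then, once.
The state is a dict: "time": time; "joint_positions": joint angles; "qvel": joint speeds; "tau": joint torques, N m; "eef_pos": TCP position; "eef_rot": TCP orientation; "ft_force": force on the tool from outside, world axes, zero at the start; "torque": the same for the moment, N m; "gripper_width": finger opening in m; "grip_force": force on a finger pad.
Only numpy, scipy, OpenCV 4.12 (cv2) and the standard library are available. Lean on these libraries where they do the work, as an engineer would, in place of code of your own. Each camera call takes 0.05 s, during which the arm holds its last target. There are 200 camera calls.

## Working session

There is one attempt and no reset: what is moved stays moved. The work goes in short steps, Python scripts to look and compute and a shell command to move; the robot and the scene stay as the last step left them, time stands still between calls to the robot, and variables do not carry over. Pictures are saved under pics/ and viewed, at most 14 in all, crops included, and the job is handed in when it is done.

```bash
ls; mkdir -p pics
cat > h.py <<'E'
import cv2, numpy as np
from cell import bot, optics
def snap(n,f,crop=None,k=1):
    c=optics.camera(n); im=np.array(c["pixels"])
    if crop: x0,y0,x1,y1=crop; im=im[y0:y1,x0:x1]
    if k!=1: im=cv2.resize(im,None,fx=k,fy=k,interpolation=cv2.INTER_CUBIC)
    cv2.imwrite("pics/"+f,im); return c
def ray(c,u,v,z):
    T=np.array(c["world_from_camera"]); d=T[:3,:3]@[(u-c["cx"])/c["fx"],(v-c["cy"])/c["fy"],1]
    o=T[:3,3]; return o+d*(z-o[2])/d[2]
def proj(c,p):
    T=np.array(c["world_from_camera"]); q=T[:3,:3].T@(np.array(p)-T[:3,3])
    return c["fx"]*q[0]/q[2]+c["cx"], c["fy"]*q[1]/q[2]+c["cy"]
E
python3 - <<'E'
from h import *
for n in ("top","scene"):
    c=snap(n,n+"0.png",k=1.5); print(n,np.round(c["world_from_camera"],3).tolist(),c["fx"],c["cx"],c["cy"])
print(bot.observe())
E
```

```text
pics
top [[-0.065, -0.972, 0.225, 0.359], [-0.998, 0.064, -0.013, -0.002], [-0.002, -0.225, -0.974, 1.185], [0.0, 0.0, 0.0, 1.0]] 405.1310079910976 257.920803846198 188.36089032984614
scene [[-0.425, 0.764, -0.485, 1.162], [0.905, 0.357, -0.231, 0.284], [-0.004, -0.537, -0.843, 1.047], [0.0, 0.0, 0.0, 1.0]] 422.35523357705046 256.9385301829143 189.5955067858968
{'time': 0.1, 'joint_positions': array([-1.27929844e+00,  3.79351743e-01,  1.73472752e+00, -1.57209521e-05,
        1.02850982e+00, -3.33193929e-02]), 'qvel': array([ 0.00051436, -0.00272291, -0.00319118, -0.00075768,  0.00067633,
       -0.00079601]), 'tau': array([ 2.09393933e-03, -7.65050554e+01, -4.35295808e+01,  6.52415631e-02,
        3.99027974e-02, -2.40948935e-05]), 'eef_pos': array([ 0.22326916, -0.66305673,  0.21335436]), 'eef_rot': array([ 9.86839900e-01,  1.61699606e-01, -7.08103375e-05, -4.93202364e-04]), 'ft_force': array([-0.44223253, -0.26736749, -0.76809551]), 'torque': array([-0.0489186 , -0.02384357, -0.00906714]), 'grip_force': 0.0, 'gripper_width': 0.09103252134402437}
```

View pics/top0.png

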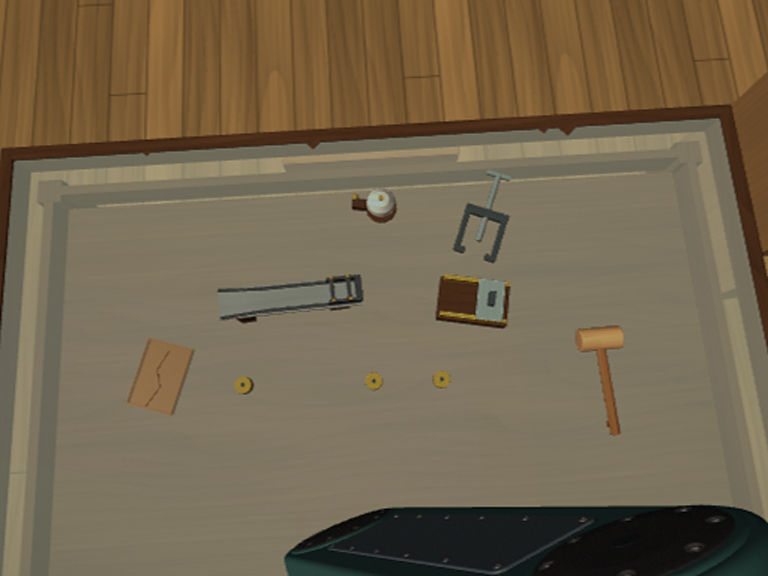

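View pics/scene0.png

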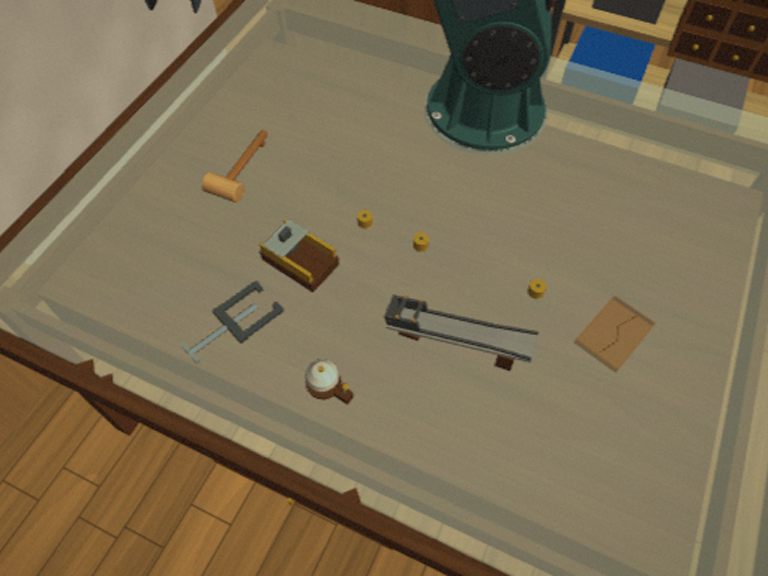

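The pictures show three blanks: top (÷1.5) at about (162,256), (249,254) and (294,253). The chute's load end is on the left and its bridge on the right. The box has its catch at its right end, which is shut. I'll enlarge for precision.

Run:
```python
from h import *
snap("top","t1.png",(140,175,345,270),3.9)
snap("scene","s1.png",(165,130,365,250),4)
```

```text
(no output)
```

View pics/t1.png

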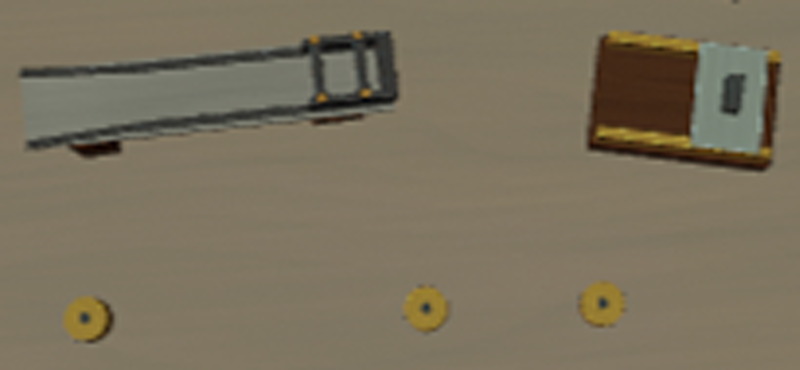

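View pics/s1.png

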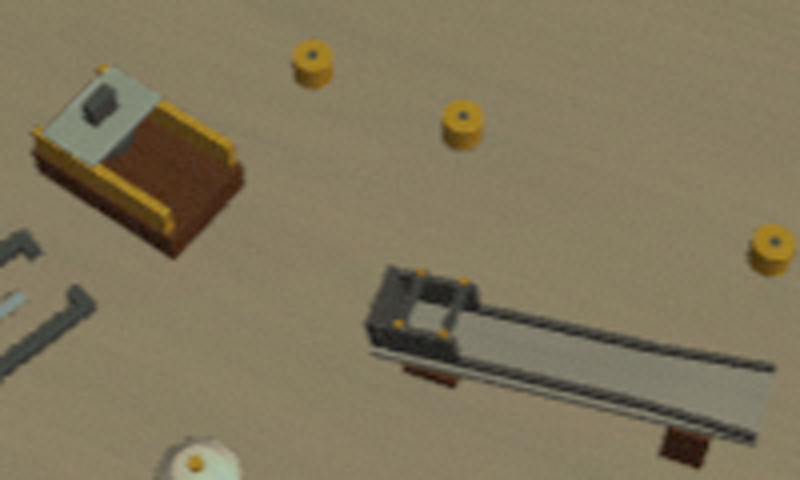

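```bash
cat > m.py <<'E'
from h import *
ct=optics.camera("top"); cs=optics.camera("scene")
T=lambda u,v,z: ray(ct,140+(u+.5)/3.9-.5,175+(v+.5)/3.9-.5,z)
S=lambda u,v,z: ray(cs,165+(u+.5)/4-.5,130+(v+.5)/4-.5,z)
def P(n,t,s,z):
    a=T(*t,z);b=S(*s,z); print(n,np.round(a*1000,1)[:2],np.round(b*1000,1)[:2],np.round((a+b)*500,1)); return (a+b)/2
P("A",(85,318),(775,241),.024);P("B",(427,307),(463,116),.024);P("C",(602,302),(313,56),.024)
u=P("strapU",(316.5,69),(453.5,307.5),.0578)
l=P("strapL",(361.5,64.5),(410.5,297.5),.0523)
e=P("end",(25,109),(763.5,404),.067)
d=(e-l)[:2];yaw=np.arctan2(d[1],d[0]);print("yaw",yaw,np.linalg.norm(d),"expect",244*np.cos(.1745)-28*np.sin(.1745)*-1)
p=P("plate",(730,98),(103.5,115),.059)
for t,s in zip([(697,42),(770,50),(762,154),(690,148)],[(100,165),(45,130),(110,66),(160,97)]): P("pc",t,s,.059)
P("railends",(608,36),(168,222),.055);P("railend2",(596,133),(236,155),.055)
E
python3 m.py
```

```text
A [448.6 268.7] [451.5 267.8] [450.1 268.2  24. ]
B [440.2  20.3] [443.7  20.7] [442.   20.5  24. ]
C [ 435.5 -107. ] [ 439.7 -107.1] [ 437.6 -107.    24. ]
strapU [615.   89.8] [618.1  87.7] [616.5  88.8  57.8]
strapL [617.4  57.1] [620.3  56.8] [618.9  57.   52.3]
end [597.2 300.1] [604.5 300.2] [600.9 300.2  67. ]
yaw 1.6446245961509007 0.24386138237965996 expect 245.1557277228183
plate [ 573.4 -209.1] [ 578. -208.] [ 575.7 -208.5   59. ]
pc [ 616.6 -189.3] [ 617.7 -188. ] [ 617.1 -188.6   59. ]
pc [ 607.1 -242. ] [ 607.6 -239.6] [ 607.4 -240.8   59. ]
pc [ 530.9 -227.8] [ 536.6 -226.3] [ 533.7 -227.1   59. ]
pc [ 538.7 -176.5] [ 546.2 -178.6] [ 542.4 -177.6   59. ]
railends [ 626.4 -125.1] [ 637.7 -122.1] [ 632.  -123.6   55. ]
railend2 [ 554.8 -110.2] [ 566.4 -105.5] [ 560.6 -107.8   55. ]
```

A is at (450,268), B at (442,20) and C at (438,-107). The chute stop is at (620,47), with the up-slope direction (-0.074,0.997). The catch tab is at about (576,-208), with the box yawed about -10.5°. I'll go above C with the fingers closing across the chute.

```bash
python3 -m inch '[{"hand":91,"dp":[16.5,42.8,-7.7],"roll":0.1015},{"hand":91,"dp":[16.5,42.8,-7.7],"roll":0.1015},{"hand":91,"dp":[16.5,42.8,-7.7],"roll":0.1015},{"hand":91,"dp":[16.5,42.8,-7.7],"roll":0.1015},{"hand":91,"dp":[16.5,42.8,-7.7],"roll":0.1015},{"hand":91,"dp":[16.5,42.8,-7.7],"roll":0.1015},{"hand":91,"dp":[16.5,42.8,-7.7],"roll":0.1015}]'; python3 -m inch '[{"hand":91,"dp":[16.5,42.8,-7.7],"roll":0.1015},{"hand":91,"dp":[16.5,42.8,-7.7],"roll":0.1015},{"hand":91,"dp":[16.5,42.8,-7.7],"roll":0.1015},{"hand":91,"dp":[16.5,42.8,-7.7],"roll":0.1015},{"hand":91,"dp":[16.5,42.8,-7.7],"roll":0.1015},{"hand":91,"dp":[16.5,42.8,-7.7],"roll":0.1015},{"hand":91,"dp":[0,0,0],"roll":0},{"hand":91,"dp":[0,0,0],"roll":0}]'
cat > st.py <<'E'
from h import *
s=bot.observe(); from scipy.spatial.transform import Rotation as R
x=R.from_quat(s["eef_rot"]).as_matrix()[:,0]
p=s["eef_pos"]*1000; d=np.array([-.0737,.9973]); r=p[:2]-[619.6,47.0]; S=r@d/np.cos(np.radians(10))
print("t",round(s["time"],1),"tcp",np.round(p,1),"xang",round(np.degrees(np.arctan2(x[1],x[0])),1),"w",round(s["gripper_width"]*1000,1),"gf",round(float(s["grip_force"]),1),"F",np.round(s["ft_force"],1),"| chute s",round(S,1),"lat",round(r@[d[1],-d[0]],1),"floor z",round(16+S*.1736,1))
E
python3 st.py
```

```text
time: 1.0
eef_pos: [0.3392, -0.3622, 0.1599]
eef_rot: [0.868, 0.497, 0.0, 0.0]
ft_force: [0.2, -0.6, -0.3]
gripper_width: 0.0905
grip_force: 0.0
time: 1.8
eef_pos: [0.4381, -0.1063, 0.1138]
eef_rot: [0.68, 0.733, -0.0, -0.0]
ft_force: [0.5, -0.2, 0.7]
gripper_width: 0.091
grip_force: 0.0
t 1.8 tcp [ 438.1 -106.3  113.8] xang 94.3 w 91.0 gf 0.0 F [ 0.5 -0.2  0.7] | chute s -141.6 lat -192.3 floor z -8.6
```

```bash
python3 -m inch '[{"hand":91,"dp":[0,-0.7,-40],"roll":0},{"hand":91,"dp":[0,0,-40],"roll":0},{"hand":91,"dp":[0,0,-23.5],"roll":0},{"hand":91,"dp":[0,0,0],"roll":0},{"hand":26,"dp":[0,0,0],"roll":0},{"hand":26,"dp":[0,0,0],"roll":0},{"hand":26,"dp":[0,0,0],"roll":0},{"hand":26,"dp":[0,0,0],"roll":0}]'; python3 -m inch '[{"hand":26,"dp":[0,0,0],"roll":0},{"hand":26,"dp":[0,0,0],"roll":0},{"hand":26,"dp":[0,0,0],"roll":0}]' >/dev/null; python3 st.py
```

```text
time: 2.6
eef_pos: [0.4385, -0.108, 0.0113]
eef_rot: [0.681, 0.733, 0.0, 0.001]
ft_force: [0.5, -0.4, 0.6]
gripper_width: 0.0623
grip_force: 0.0
t 2.9 tcp [ 437.9 -107.7   10.4] xang 94.2 w 38.1 gf 0.0 F [-0.3 -0.2  0.2] | chute s -143.0 lat -192.6 floor z -8.8
```

```bash
python3 -m inch '[{"hand":26,"dp":[0,0,0],"roll":0},{"hand":26,"dp":[0,0,0],"roll":0},{"hand":26,"dp":[0,0,0],"roll":0},{"hand":26,"dp":[0,0,0],"roll":0},{"hand":26,"dp":[0,0,10],"roll":0},{"hand":26,"dp":[0,0,40],"roll":0},{"hand":26,"dp":[0,0,40],"roll":0},{"hand":26,"dp":[0,0,0],"roll":0}]' ; python3 st.py
```

```text
time: 3.7
eef_pos: [0.4406, -0.1085, 0.1051]
eef_rot: [0.681, 0.733, 0.002, 0.003]
ft_force: [0.8, -1.0, -2.0]
gripper_width: 0.0308
grip_force: 30.0
t 3.7 tcp [ 440.6 -108.5  105.1] xang 94.2 w 30.8 gf 30.0 F [ 0.8 -1.  -2. ] | chute s -144.1 lat -190.0 floor z -9.0
```

```bash
python3 -m inch '[{"hand":26,"dp":[18.5,39.5,0],"roll":0},{"hand":26,"dp":[18.5,39.5,0],"roll":0},{"hand":26,"dp":[18.5,39.5,0],"roll":0},{"hand":26,"dp":[18.5,39.5,0],"roll":0},{"hand":26,"dp":[18.5,39.5,0],"roll":0},{"hand":26,"dp":[18.5,39.5,0],"roll":0},{"hand":26,"dp":[18.5,39.5,0],"roll":0},{"hand":26,"dp":[18.5,39.5,0],"roll":0}]' >/dev/null;  python3 -m inch '[{"hand":26,"dp":[18.5,39.5,0],"roll":0},{"hand":26,"dp":[0,0,-15],"roll":0},{"hand":26,"dp":[0,0,-10],"roll":0},{"hand":26,"dp":[0,0,0],"roll":0},{"hand":26,"dp":[0,0,0],"roll":0}]' >/dev/null; python3 st.py
python3 - <<'E'
from h import *
c=snap("scene","s2.png",(255,190,405,290),5)
E
```

```text
t 5.0 tcp [603.7 246.7  75. ] xang 94.2 w 31.1 gf 30.0 F [ 0.4 -0.2 -0.9] | chute s 203.4 lat -1.1 floor z 51.3
```

View pics/s2.png

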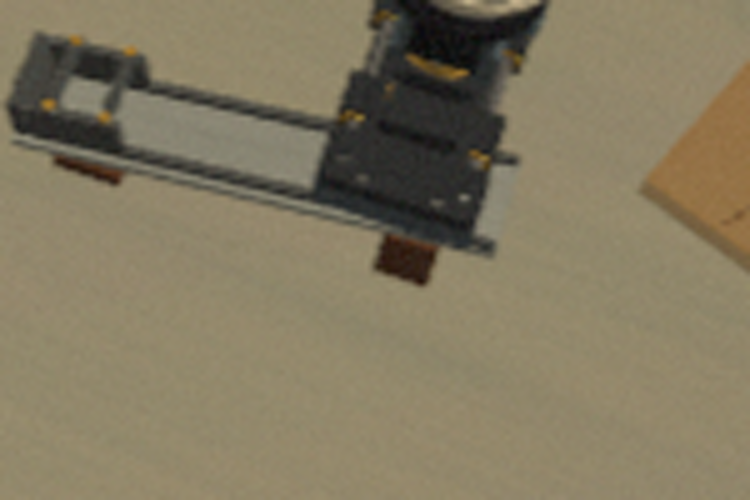

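The gripper hides the blank, so I'll lower by feel.

```bash
python3 -m inch '[{"hand":26,"dp":[1,0,-5],"roll":0},{"hand":26,"dp":[0,0,-4.5],"roll":0},{"hand":26,"dp":[0,0,0],"roll":0}]' >/dev/null; python3 st.py;  python3 -m inch '[{"hand":26,"dp":[0,0,-1.5],"roll":0},{"hand":26,"dp":[0,0,0],"roll":0},{"hand":26,"dp":[0,0,0],"roll":0}]' >/dev/null; python3 st.py
```

```text
t 5.3 tcp [605.  247.4  65.3] xang 94.2 w 31.0 gf 30.0 F [-0.4 -0.8 -0.8] | chute s 204.1 lat 0.3 floor z 51.4
t 5.7 tcp [605.4 247.8  64.4] xang 94.2 w 31.0 gf 30.0 F [-1.  -0.4  1.1] | chute s 204.4 lat 0.6 floor z 51.5
```

```bash
python3 -m inch '[{"hand":44,"dp":[0,0,0],"roll":0},{"hand":44,"dp":[0,0,0],"roll":0},{"hand":44,"dp":[0,0,0],"roll":0},{"hand":44,"dp":[0,0,-2.4],"roll":0},{"hand":44,"dp":[0,0,0],"roll":0}]' >/dev/null; python3 st.py;  python3 -m inch '[{"hand":26,"dp":[0,0,0],"roll":0},{"hand":26,"dp":[0,0,0],"roll":0},{"hand":26,"dp":[0,0,0],"roll":0},{"hand":26,"dp":[0,0,0],"roll":0},{"hand":26,"dp":[0,0,0],"roll":0}]' >/dev/null; python3 st.py
```

```text
t 6.2 tcp [605.2 247.7  61.6] xang 94.2 w 44.0 gf 0.0 F [-0.4 -0.3  0.3] | chute s 204.4 lat 0.5 floor z 51.5
t 6.7 tcp [605.3 247.8  61.9] xang 94.2 w 30.8 gf 30.0 F [ 0.4 -0.8  0.1] | chute s 204.4 lat 0.6 floor z 51.5
```

```bash
python3 -m inch '[{"hand":26,"dp":[1,-13.3,-2.35],"roll":0},{"hand":26,"dp":[1,-13.3,-2.35],"roll":0},{"hand":26,"dp":[1,-13.3,-2.35],"roll":0},{"hand":26,"dp":[1,-13.3,-2.35],"roll":0},{"hand":26,"dp":[0,0,0],"roll":0}]' >/dev/null; python3 st.py
```

```text
t 7.2 tcp [609.4 192.5  52.2] xang 94.1 w 31.0 gf 30.0 F [-0.1 -1.3 -1.2] | chute s 148.2 lat 0.5 floor z 41.7
```

```bash
python3 -m inch '[{"hand":26,"dp":[0.9,-13,-2.3],"roll":0},{"hand":26,"dp":[0.9,-13,-2.3],"roll":0},{"hand":26,"dp":[0.9,-13,-2.3],"roll":0},{"hand":26,"dp":[0.9,-13,-2.3],"roll":0},{"hand":26,"dp":[0.9,-13,-2.3],"roll":0},{"hand":26,"dp":[0,0,0],"roll":0},{"hand":26,"dp":[0,0,0],"roll":0}]' >/dev/null; python3 st.py; python3 -m inch '[{"hand":60,"dp":[0,0,0],"roll":0},{"hand":60,"dp":[0,0,0],"roll":0},{"hand":60,"dp":[0,0,0],"roll":0},{"hand":91,"dp":[0,0,20],"roll":0},{"hand":91,"dp":[0,0,40],"roll":0}]' >/dev/null; python3 st.py
python3 - <<'E'
from h import *
snap("top","t3.png",(140,175,345,270),3.9)
E
```

```text
t 7.8 tcp [613.9 129.3  41. ] xang 94.2 w 31.4 gf 30.0 F [ 0.3  0.1 -0.8] | chute s 83.7 lat 0.4 floor z 30.5
t 8.3 tcp [611.9 129.5  99.2] xang 94.2 w 68.3 gf 0.0 F [-0.3  0.1  0.8] | chute s 84.2 lat -1.6 floor z 30.6
```

View pics/t3.png

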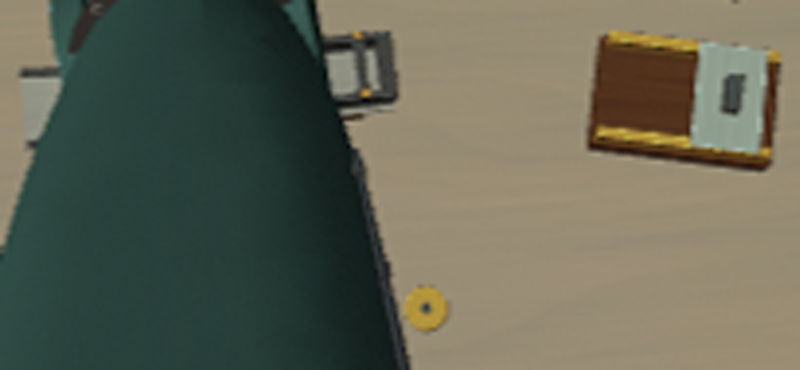

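B hasn't moved. Next I'll fetch it.

```bash
python3 -m inch '[{"hand":62,"dp":[-34.4,-21.7,0],"roll":0},{"hand":62,"dp":[-34.4,-21.7,0],"roll":0},{"hand":62,"dp":[-34.4,-21.7,0],"roll":0},{"hand":62,"dp":[-34.4,-21.7,0],"roll":0},{"hand":62,"dp":[-34.4,-21.7,0],"roll":0},{"hand":62,"dp":[0,0,-30],"roll":0},{"hand":62,"dp":[0,0,0],"roll":0},{"hand":62,"dp":[0,0,0],"roll":0}]' >/dev/null; python3 st.py
```

```text
t 9.2 tcp [442.3  21.3  71.3] xang 94.2 w 61.9 gf 0.0 F [ 0.1  0.7 -0.1] | chute s -12.8 lat -178.7 floor z 13.8
```

Run:
```python
from h import *
snap("scene","s4.png",(215,130,375,230),5)
```

```text
(no output)
```

View pics/s4.png

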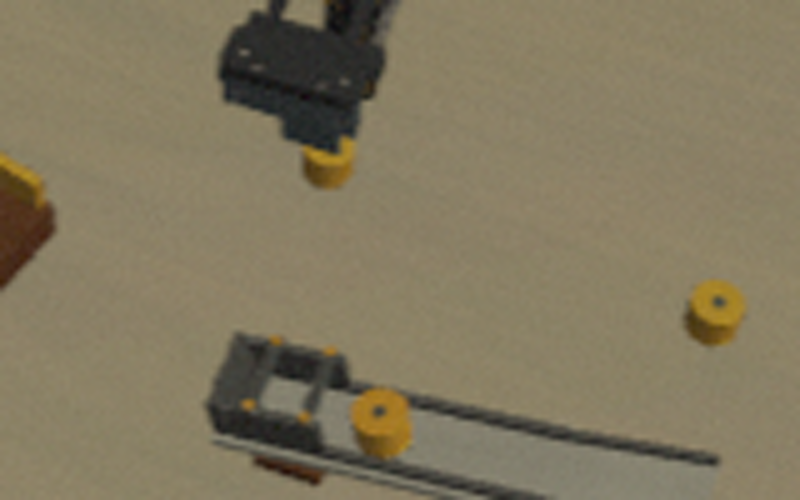

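The first blank lies flat just above the bridge at crop (382,420), B is under the gripper, and A hasn't moved.

```bash
python3 -m inch '[{"hand":62,"dp":[0,-0.5,-40],"roll":0},{"hand":62,"dp":[0,0,-21.3],"roll":0},{"hand":62,"dp":[0,0,0],"roll":0},{"hand":26,"dp":[0,0,0],"roll":0},{"hand":26,"dp":[0,0,0],"roll":0},{"hand":26,"dp":[0,0,0],"roll":0},{"hand":26,"dp":[0,0,0],"roll":0},{"hand":26,"dp":[0,0,0],"roll":0}]' >/dev/null; python3 st.py; python3 -m inch '[{"hand":26,"dp":[0,0,0],"roll":0},{"hand":26,"dp":[0,0,0],"roll":0},{"hand":26,"dp":[0,0,10],"roll":0},{"hand":26,"dp":[0,0,40],"roll":0},{"hand":26,"dp":[0,0,40],"roll":0},{"hand":26,"dp":[0,0,0],"roll":0},{"hand":26,"dp":[0,0,0],"roll":0}]' >/dev/null; python3 st.py
```

```text
t 10.1 tcp [442.2  20.6  10.4] xang 94.2 w 31.1 gf 30.0 F [-2.9  0.5 12. ] | chute s -13.5 lat -178.9 floor z 13.7
t 10.8 tcp [442.4  20.6 100.7] xang 94.2 w 31.2 gf 30.0 F [-0.1  0.  -2.6] | chute s -13.5 lat -178.7 floor z 13.7
```

```bash
python3 -m inch '[{"hand":26,"dp":[27.1,37.9,0],"roll":0},{"hand":26,"dp":[27.1,37.9,0],"roll":0},{"hand":26,"dp":[27.1,37.9,0],"roll":0},{"hand":26,"dp":[27.1,37.9,0],"roll":0},{"hand":26,"dp":[27.1,37.9,0],"roll":0},{"hand":26,"dp":[27.1,37.9,0],"roll":0},{"hand":26,"dp":[0,0,-20],"roll":0},{"hand":26,"dp":[0,0,0],"roll":0}]' >/dev/null; python3 -m inch '[{"hand":26,"dp":[0,0,-10],"roll":0},{"hand":26,"dp":[0,0,-5],"roll":0},{"hand":26,"dp":[0,0,0],"roll":0},{"hand":26,"dp":[0,0,0],"roll":0}]' >/dev/null;  python3 st.py
```

```text
t 11.9 tcp [604.3 247.3  64.7] xang 94.2 w 31.0 gf 30.0 F [-0.5  0.4 -2.4] | chute s 204.0 lat -0.5 floor z 51.4
```

```bash
python3 -m inch '[{"hand":44,"dp":[0.5,0,0],"roll":0},{"hand":44,"dp":[0,0,0],"roll":0},{"hand":44,"dp":[0,0,0],"roll":0},{"hand":44,"dp":[0,0,-2.8],"roll":0},{"hand":44,"dp":[0,0,0],"roll":0}]' >/dev/null; python3 st.py;  python3 -m inch '[{"hand":26,"dp":[0,0,0],"roll":0},{"hand":26,"dp":[0,0,0],"roll":0},{"hand":26,"dp":[0,0,0],"roll":0},{"hand":26,"dp":[0,0,0],"roll":0},{"hand":26,"dp":[0,0,0],"roll":0}]' >/dev/null; python3 st.py;  python3 -m inch '[{"hand":26,"dp":[1,-13.3,-2.35],"roll":0},{"hand":26,"dp":[1,-13.3,-2.35],"roll":0},{"hand":26,"dp":[1,-13.3,-2.35],"roll":0},{"hand":26,"dp":[1,-13.3,-2.35],"roll":0},{"hand":26,"dp":[0,0,0],"roll":0}]' >/dev/null; python3 st.py
```

```text
t 12.4 tcp [604.8 247.9  61.6] xang 94.2 w 44.1 gf 0.0 F [ 0.1 -0.  -0.6] | chute s 204.6 lat 0.1 floor z 51.5
t 12.9 tcp [604.9 248.   61.9] xang 94.2 w 30.8 gf 30.0 F [-0.7 -0.3 -1.2] | chute s 204.6 lat 0.2 floor z 51.5
t 13.4 tcp [609.  192.8  52.2] xang 94.1 w 31.3 gf 30.0 F [ 0.   0.6 -2.6] | chute s 148.4 lat 0.2 floor z 41.8
```

```bash
python3 -m inch '[{"hand":26,"dp":[0.95,-13.2,-2.3],"roll":0},{"hand":26,"dp":[0.95,-13.2,-2.3],"roll":0},{"hand":26,"dp":[0.5,-6.6,-1.15],"roll":0},{"hand":26,"dp":[0.5,-6.6,-1.15],"roll":0},{"hand":26,"dp":[0,0,0],"roll":0}]' >/dev/null; python3 st.py; python3 -m inch '[{"hand":26,"dp":[0.5,-6.6,-1.15],"roll":0},{"hand":26,"dp":[0.5,-6.6,-1.15],"roll":0},{"hand":26,"dp":[0.5,-6.6,-1.15],"roll":0},{"hand":26,"dp":[0.4,-5.6,-1],"roll":0},{"hand":26,"dp":[0,0,0],"roll":0}]' >/dev/null; python3 st.py
```

```text
t 13.9 tcp [611.8 154.4  45.4] xang 94.2 w 31.2 gf 30.0 F [ 0.1  0.8 -1. ] | chute s 109.3 lat 0.1 floor z 35.0
t 14.4 tcp [613.7 129.   41. ] xang 94.2 w 31.2 gf 30.0 F [-0.4  0.2 -2. ] | chute s 83.5 lat 0.2 floor z 30.5
```

```bash
python3 -m inch '[{"hand":62,"dp":[0,0,0],"roll":0},{"hand":62,"dp":[0,0,0],"roll":0},{"hand":62,"dp":[0,0,0],"roll":0},{"hand":62,"dp":[0,0,20],"roll":0},{"hand":62,"dp":[0,0,40],"roll":0}]' >/dev/null; python3 -m inch '[{"hand":62,"dp":[-32.7,27.8,0],"roll":0},{"hand":62,"dp":[-32.7,27.8,0],"roll":0},{"hand":62,"dp":[-32.7,27.8,0],"roll":0},{"hand":62,"dp":[-32.7,27.8,0],"roll":0},{"hand":62,"dp":[-32.7,27.8,0],"roll":0},{"hand":62,"dp":[0,0,-20],"roll":0},{"hand":62,"dp":[0,0,0],"roll":0}]' >/dev/null;python3 st.py;  python3 - <<'E'
from h import *
snap("scene","s5.png",(255,150,415,250),5)
E
```

```text
t 15.7 tcp [448.6 269.1  80. ] xang 94.3 w 62.1 gf 0.0 F [ 0.3  0.3 -0.6] | chute s 237.7 lat -154.1 floor z 57.3
```

View pics/s5.png

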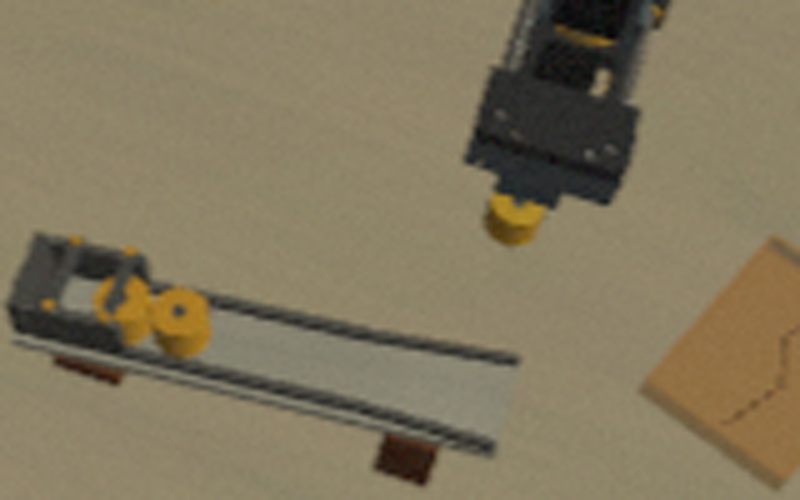

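Two blanks sit in a row by the bridge, and A is where it was, under the gripper.

```bash
python3 -m inch '[{"hand":62,"dp":[1.4,-1,-40],"roll":0},{"hand":62,"dp":[0,0,-30],"roll":0},{"hand":62,"dp":[0,0,0],"roll":0},{"hand":26,"dp":[0,0,0],"roll":0},{"hand":26,"dp":[0,0,0],"roll":0},{"hand":26,"dp":[0,0,0],"roll":0},{"hand":26,"dp":[0,0,0],"roll":0},{"hand":26,"dp":[0,0,0],"roll":0}]' >/dev/null; python3 st.py; python3 -m inch '[{"hand":26,"dp":[0,0,0],"roll":0},{"hand":26,"dp":[0,0,0],"roll":0},{"hand":26,"dp":[0,0,10],"roll":0},{"hand":26,"dp":[0,0,40],"roll":0},{"hand":26,"dp":[0,0,40],"roll":0},{"hand":26,"dp":[0,0,0],"roll":0},{"hand":26,"dp":[0,0,0],"roll":0}]' >/dev/null; python3 st.py
```

```text
t 16.5 tcp [452.1 268.   12.2] xang 94.2 w 31.1 gf 30.0 F [-2.7 -1.4 11.4] | chute s 236.4 lat -150.7 floor z 57.0
t 17.2 tcp [452.1 268.  102.2] xang 94.2 w 30.7 gf 30.0 F [-0.2 -1.1 -1.6] | chute s 236.4 lat -150.8 floor z 57.0
```

```bash
python3 -m inch '[{"hand":26,"dp":[38.2,-5,0],"roll":0},{"hand":26,"dp":[38.2,-5,0],"roll":0},{"hand":26,"dp":[38.2,-5,0],"roll":0},{"hand":26,"dp":[38.2,-5,0],"roll":0},{"hand":26,"dp":[0,0,0],"roll":0},{"hand":26,"dp":[0,0,-20],"roll":0},{"hand":26,"dp":[0,0,-10],"roll":0},{"hand":26,"dp":[0,0,-5],"roll":0}]' >/dev/null; python3 -m inch '[{"hand":26,"dp":[0,0,0],"roll":0},{"hand":26,"dp":[0,0,0],"roll":0}]' >/dev/null;  python3 st.py
```

```text
t 18.2 tcp [603.7 247.7  65.6] xang 94.2 w 31.0 gf 30.0 F [ 0.6 -0.6 -0.6] | chute s 204.5 lat -1.1 floor z 51.5
```

```bash
python3 -m inch '[{"hand":26,"dp":[1,0,0],"roll":0},{"hand":44,"dp":[0,0,0],"roll":0},{"hand":44,"dp":[0,0,0],"roll":0},{"hand":44,"dp":[0,0,0],"roll":0},{"hand":44,"dp":[0,0,-3.9],"roll":0},{"hand":44,"dp":[0,0,0],"roll":0}]' >/dev/null; python3 st.py;  python3 -m inch '[{"hand":26,"dp":[0,0,0],"roll":0},{"hand":26,"dp":[0,0,0],"roll":0},{"hand":26,"dp":[0,0,0],"roll":0},{"hand":26,"dp":[0,0,0],"roll":0},{"hand":26,"dp":[0,0,0],"roll":0}]' >/dev/null; python3 st.py;  python3 -m inch '[{"hand":26,"dp":[1,-13.3,-2.35],"roll":0},{"hand":26,"dp":[1,-13.3,-2.35],"roll":0},{"hand":26,"dp":[1,-13.3,-2.35],"roll":0},{"hand":26,"dp":[1,-13.3,-2.35],"roll":0},{"hand":26,"dp":[0,0,0],"roll":0}]' >/dev/null; python3 st.py
```

```text
t 18.8 tcp [605.2 247.7  61.8] xang 94.2 w 43.8 gf 0.0 F [-0.4  0.5  1. ] | chute s 204.3 lat 0.5 floor z 51.5
t 19.3 tcp [605.4 247.7  62.2] xang 94.2 w 31.2 gf 30.0 F [ 0.5  0.1 -1.5] | chute s 204.3 lat 0.7 floor z 51.5
t 19.8 tcp [609.5 192.6  52.6] xang 94.1 w 31.0 gf 30.0 F [-0.9 -0.7 -2.2] | chute s 148.2 lat 0.7 floor z 41.7
```

Now I'll push the row home, slowly over the last part and watching the force.

```bash
python3 -m inch '[{"hand":26,"dp":[0.95,-13.2,-2.3],"roll":0},{"hand":26,"dp":[0.95,-13.2,-2.3],"roll":0},{"hand":26,"dp":[0.5,-6.6,-1.15],"roll":0},{"hand":26,"dp":[0.5,-6.6,-1.15],"roll":0},{"hand":26,"dp":[0.5,-6.6,-1.15],"roll":0},{"hand":26,"dp":[0.5,-6.6,-1.15],"roll":0},{"hand":26,"dp":[0.3,-4,-0.7],"roll":0},{"hand":26,"dp":[0,0,0],"roll":0}]' >/dev/null; python3 st.py; python3 -m inch '[{"hand":26,"dp":[0.2,-3,-0.5],"roll":0},{"hand":26,"dp":[0.15,-2,-0.4],"roll":0},{"hand":26,"dp":[0,0,0],"roll":0}]' >/dev/null; python3 st.py;  python3 -m inch '[{"hand":26,"dp":[0.15,-2,-0.4],"roll":0},{"hand":26,"dp":[0,0,0],"roll":0}]' >/dev/null; python3 st.py
```

```text
t 20.6 tcp [613.6 137.3  42.9] xang 94.2 w 31.1 gf 30.0 F [-0.5  0.4 -2. ] | chute s 91.9 lat 0.7 floor z 32.0
t 20.9 tcp [614.  132.7  42.1] xang 94.2 w 31.3 gf 30.0 F [ 0.4 -1.1 -0.5] | chute s 87.2 lat 0.8 floor z 31.1
t 21.1 tcp [614.2 130.7  41.7] xang 94.2 w 31.1 gf 30.0 F [-0.3  0.3 -1.4] | chute s 85.2 lat 0.8 floor z 30.8
```

```bash
for i in 1; do python3 -m inch '[{"hand":26,"dp":[0.15,-2,-0.35],"roll":0},{"hand":26,"dp":[0,0,0],"roll":0}]' >/dev/null; python3 st.py; python3 -m inch '[{"hand":26,"dp":[0.15,-2,-0.35],"roll":0},{"hand":26,"dp":[0,0,0],"roll":0}]' >/dev/null; python3 st.py;  python3 -m inch '[{"hand":26,"dp":[0.1,-1.5,-0.25],"roll":0},{"hand":26,"dp":[0,0,0],"roll":0}]' >/dev/null; python3 st.py; done
```

```text
t 21.3 tcp [614.4 128.6  41.3] xang 94.2 w 31.2 gf 30.0 F [-0.1  0.8 -0.9] | chute s 83.0 lat 0.8 floor z 30.4
t 21.5 tcp [614.5 126.6  40.9] xang 94.2 w 31.0 gf 30.0 F [-0.9  0.3 -1.5] | chute s 81.0 lat 0.8 floor z 30.1
t 21.7 tcp [614.6 125.4  40.8] xang 94.2 w 30.9 gf 30.0 F [-0.7  3.3 -0.2] | chute s 79.8 lat 0.8 floor z 29.9
```

```bash
python3 -m inch '[{"hand":26,"dp":[0.1,-1,-0.2],"roll":0},{"hand":26,"dp":[0,0,0],"roll":0}]' >/dev/null; python3 st.py; python3 -m inch '[{"hand":26,"dp":[0.1,-1,-0.2],"roll":0},{"hand":26,"dp":[0,0,0],"roll":0},{"hand":26,"dp":[0,0,0],"roll":0}]' >/dev/null; python3 st.py
```

```text
t 21.9 tcp [614.8 125.1  40.8] xang 94.2 w 30.8 gf 30.0 F [-1.5 10.4  2.8] | chute s 79.5 lat 1.0 floor z 29.8
t 22.2 tcp [615.2 124.9  40.8] xang 94.2 w 30.9 gf 30.0 F [-2.2 18.5  3.6] | chute s 79.2 lat 1.3 floor z 29.8
```

The row is hard against the stop: 18 N at s≈79. I'll back off a touch, release, rise, and move above the catch, turning on the way.

```bash
python3 -m inch '[{"hand":26,"dp":[-0.1,2.2,0.4],"roll":0},{"hand":26,"dp":[0,0,0],"roll":0},{"hand":60,"dp":[0,0,0],"roll":0},{"hand":60,"dp":[0,0,0],"roll":0},{"hand":60,"dp":[0,0,0],"roll":0},{"hand":60,"dp":[0,0,20],"roll":0},{"hand":60,"dp":[0,0,40],"roll":0},{"hand":60,"dp":[0,0,30],"roll":0}]' >/dev/null; python3 -m inch '[{"hand":60,"dp":[-4.9,-41.6,0],"roll":0.1314},{"hand":60,"dp":[-4.9,-41.6,0],"roll":0.1314},{"hand":60,"dp":[-4.9,-41.6,0],"roll":0.1314},{"hand":60,"dp":[-4.9,-41.6,0],"roll":0.1314},{"hand":60,"dp":[-4.9,-41.6,0],"roll":0.1314},{"hand":60,"dp":[-4.9,-41.6,0],"roll":0.1314},{"hand":60,"dp":[-4.9,-41.6,0],"roll":0.1314},{"hand":60,"dp":[-4.9,-41.6,0],"roll":0.1314}]' >/dev/null;  python3 -m inch '[{"hand":60,"dp":[0,0,0],"roll":0.1314},{"hand":60,"dp":[0,0,0],"roll":0.1314},{"hand":60,"dp":[0,0,0],"roll":0}]' >/dev/null; python3 st.py;  python3 - <<'E'
from h import *
a=snap("scene","a.png",(225,140,385,240),5); snap("scene","b.png",(165,120,245,220),5)
cv2.imwrite("pics/s6.png",cv2.resize(np.hstack([cv2.imread("pics/b.png"),cv2.imread("pics/a.png")[:,:380]]),None,fx=1,fy=1))
E
```

```text
t 24.1 tcp [ 575.3 -207.8  130.7] xang 169.6 w 59.8 gf 0.0 F [ 0.4 -0.5 -0.2] | chute s -254.7 lat -63.0 floor z -28.2
```

View pics/s6.png

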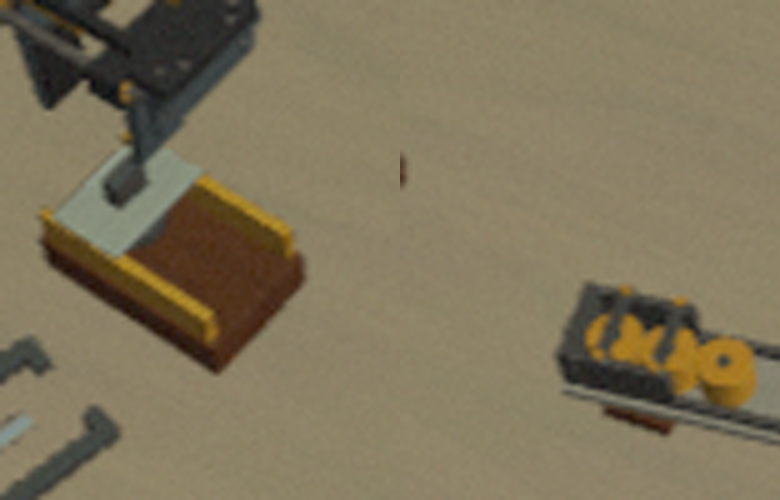

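The three blanks form a closed row, and the gripper is above the tab. I'll grip the tab.

```bash
python3 -m inch '[{"hand":40,"dp":[0.5,-0.7,-30],"roll":0},{"hand":40,"dp":[0,0,-25],"roll":0},{"hand":40,"dp":[0,0,-12],"roll":0},{"hand":40,"dp":[0,0,0],"roll":0}]' >/dev/null; python3 st.py; python3 -m inch '[{"hand":6,"dp":[0,0,0],"roll":0},{"hand":6,"dp":[0,0,0],"roll":0},{"hand":6,"dp":[0,0,0],"roll":0},{"hand":6,"dp":[0,0,0],"roll":0},{"hand":6,"dp":[0,0,0],"roll":0},{"hand":6,"dp":[0,0,0],"roll":0},{"hand":6,"dp":[0,0,0],"roll":0}]' >/dev/null; python3 st.py
```

```text
t 24.6 tcp [ 575.1 -207.4   62.3] xang 169.4 w 40.2 gf 0.0 F [-0.1 -0.2  1.2] | chute s -254.3 lat -63.1 floor z -28.2
t 25.3 tcp [ 576.4 -208.2   64.5] xang 169.5 w 11.9 gf 30.0 F [-1.6  1.1  7.6] | chute s -255.2 lat -61.9 floor z -28.3
```

```bash
python3 -m inch '[{"hand":6,"dp":[1.8,9.8,0],"roll":0},{"hand":6,"dp":[1.8,9.8,0],"roll":0},{"hand":6,"dp":[1.8,9.8,0],"roll":0},{"hand":6,"dp":[1.8,9.8,0],"roll":0},{"hand":6,"dp":[1.8,9.8,0],"roll":0},{"hand":6,"dp":[0.9,4.9,0],"roll":0},{"hand":6,"dp":[0,0,0],"roll":0}]' >/dev/null; python3 st.py; python3 -m inch '[{"hand":6,"dp":[0.5,2.5,0],"roll":0},{"hand":6,"dp":[0,0,0],"roll":0}]' >/dev/null; python3 st.py
```

```text
t 26.0 tcp [ 587.1 -153.6   64.5] xang 169.5 w 11.9 gf 30.0 F [3.  0.4 4.7] | chute s -200.7 lat -47.2 floor z -18.8
t 26.2 tcp [ 587.4 -152.    64.5] xang 169.5 w 12.1 gf 30.0 F [ 1.3 -4.6  5. ] | chute s -199.1 lat -46.7 floor z -18.6
```

```bash
python3 -m inch '[{"hand":6,"dp":[0.2,1.2,0],"roll":0},{"hand":6,"dp":[0,0,0],"roll":0},{"hand":6,"dp":[0,0,0],"roll":0}]' >/dev/null; python3 st.py; python3 -m inch '[{"hand":6,"dp":[-0.2,-1.2,0],"roll":0},{"hand":40,"dp":[0,0,0],"roll":0},{"hand":40,"dp":[0,0,0],"roll":0},{"hand":40,"dp":[0,0,0],"roll":0},{"hand":40,"dp":[0,0,0],"roll":0},{"hand":40,"dp":[0,0,30],"roll":0},{"hand":40,"dp":[0,0,30],"roll":0},{"hand":0,"dp":[0,0,0],"roll":0}]' >/dev/null; python3 st.py
python3 - <<'E'
from h import *
snap("scene","s7.png",(160,110,260,210),6)
E
```

```text
t 26.5 tcp [ 587.5 -151.8   64.5] xang 169.5 w 11.9 gf 30.0 F [ -1.  -14.9   4.6] | chute s -199.0 lat -46.7 floor z -18.5
t 27.3 tcp [ 588.4 -152.1  127.3] xang 169.5 w 34.3 gf 0.0 F [ 0.1  0.  -0.5] | chute s -199.3 lat -45.8 floor z -18.6
```

View pics/s7.png

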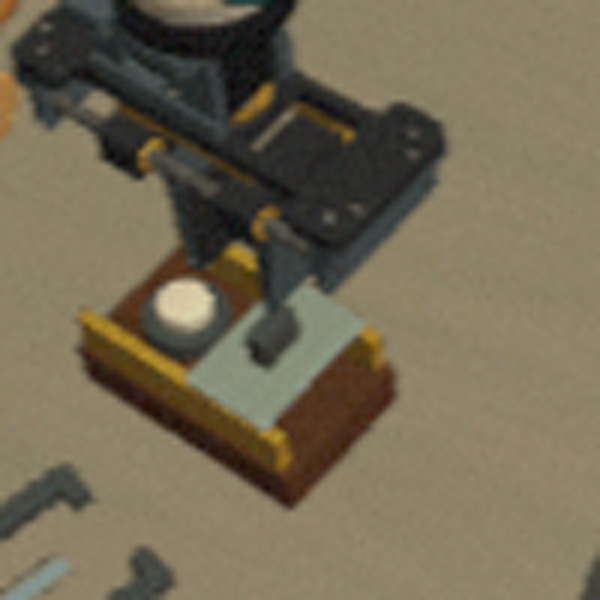

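```bash
python3 - <<'E'
from h import *
print(ray(optics.camera("scene"),160+186.5/6-.4,110+304/6-.4,.052)*1000)
E
python3 -m inch '[{"hand":0,"dp":[-3.6,-19.6,0],"roll":0},{"hand":0,"dp":[-3.6,-19.6,0],"roll":0},{"hand":0,"dp":[-3.6,-19.6,0],"roll":0},{"hand":0,"dp":[0,0,-20],"roll":0},{"hand":0,"dp":[0,0,-25],"roll":0},{"hand":0,"dp":[0,0,-15],"roll":0},{"hand":0,"dp":[0,0,0],"roll":0}]' >/dev/null; python3 st.py
```

```text
[ 579.59797361 -207.5158072    52.        ]
t 28.1 tcp [ 573.8 -209.6   60.9] xang 169.5 w 0.5 gf 0.0 F [0.2 0.7 0.5] | chute s -256.4 lat -64.6 floor z -28.5
```

```bash
python3 -m inch '[{"hand":0,"dp":[3.5,0,-5],"roll":0},{"hand":0,"dp":[0,0,-4],"roll":0},{"hand":0,"dp":[0,0,0],"roll":0}]' >/dev/null; python3 st.py; python3 -m inch '[{"hand":0,"dp":[0,0,-3],"roll":0},{"hand":0,"dp":[0,0,-2.5],"roll":0},{"hand":0,"dp":[0,0,0],"roll":0},{"hand":0,"dp":[0,0,0],"roll":0}]' >/dev/null; python3 st.py
```

```text
t 28.4 tcp [ 579.3 -210.4   54.8] xang 169.5 w 0.8 gf 0.0 F [-1.3  1.5 -0.1] | chute s -257.6 lat -59.1 floor z -28.7
t 28.8 tcp [ 579.4 -210.5   49.5] xang 169.5 w 0.5 gf 1.4 F [1.6 0.5 3. ] | chute s -257.8 lat -59.0 floor z -28.8
```

```bash
python3 -m inch '[{"hand":0,"dp":[0,0,-2.5],"roll":0},{"hand":0,"dp":[0,0,0],"roll":0}]' >/dev/null; python3 st.py; python3 -m inch '[{"hand":0,"dp":[0,0,-2],"roll":0},{"hand":0,"dp":[0,0,0],"roll":0},{"hand":0,"dp":[0,0,0],"roll":0},{"hand":0,"dp":[0,0,0],"roll":0}]' >/dev/null; python3 st.py
```

```text
t 29.0 tcp [ 579.4 -210.5   46.7] xang 169.5 w 0.4 gf 2.1 F [1.  0.4 4.1] | chute s -257.8 lat -59.1 floor z -28.7
t 29.4 tcp [ 579.5 -210.5   46.1] xang 169.5 w 0.5 gf 12.8 F [-5.5  3.8 25.9] | chute s -257.8 lat -59.0 floor z -28.8
```

The button bottomed at 46 mm with 26 N. I'll rise and return to the tab.

```bash
python3 -m inch '[{"hand":0,"dp":[0,0,20],"roll":0},{"hand":0,"dp":[0,0,40],"roll":0},{"hand":40,"dp":[0,0,20],"roll":0},{"hand":40,"dp":[2.7,19.6,0],"roll":0},{"hand":40,"dp":[2.7,19.6,0],"roll":0},{"hand":40,"dp":[2.7,19.6,0],"roll":0},{"hand":40,"dp":[0,0,0],"roll":0},{"hand":40,"dp":[0,0,0],"roll":0}]' >/dev/null; python3 st.py
```

```text
t 30.2 tcp [ 586.9 -151.6  124.4] xang 169.5 w 39.7 gf 0.0 F [ 0.6 -0.5 -0.5] | chute s -198.7 lat -47.3 floor z -18.5
```

```bash
python3 -m inch '[{"hand":40,"dp":[0.6,0,-30],"roll":0},{"hand":40,"dp":[0,0,-30],"roll":0},{"hand":40,"dp":[0,0,0],"roll":0},{"hand":6,"dp":[0,0,0],"roll":0},{"hand":6,"dp":[0,0,0],"roll":0},{"hand":6,"dp":[0,0,0],"roll":0},{"hand":6,"dp":[0,0,0],"roll":0},{"hand":6,"dp":[0,0,0],"roll":0}]' >/dev/null; python3 st.py; python3 -m inch '[{"hand":6,"dp":[0,0,0],"roll":0},{"hand":6,"dp":[-1.8,-9.8,0],"roll":0},{"hand":6,"dp":[-1.8,-9.8,0],"roll":0},{"hand":6,"dp":[-1.8,-9.8,0],"roll":0},{"hand":6,"dp":[-1.8,-9.8,0],"roll":0},{"hand":6,"dp":[-1.8,-9.8,0],"roll":0},{"hand":6,"dp":[-0.9,-4.9,0],"roll":0},{"hand":6,"dp":[0,0,0],"roll":0}]' >/dev/null; python3 st.py; python3 -m inch '[{"hand":6,"dp":[-0.5,-2.6,0],"roll":0},{"hand":6,"dp":[0,0,0],"roll":0}]' >/dev/null; python3 st.py
```

```text
t 31.0 tcp [ 588.2 -152.1   65.8] xang 169.5 w 11.7 gf 30.0 F [-2.7 -3.9  6.6] | chute s -199.3 lat -46.0 floor z -18.6
t 31.8 tcp [ 577.7 -206.1   65.7] xang 169.4 w 11.7 gf 30.0 F [-6.   0.  11.4] | chute s -253.2 lat -60.4 floor z -28.0
t 32.0 tcp [ 577.3 -208.4   65.8] xang 169.5 w 11.6 gf 30.0 F [-6.6 -0.9 11.7] | chute s -255.5 lat -61.0 floor z -28.3
```

```bash
python3 -m inch '[{"hand":6,"dp":[-0.3,-2,0],"roll":0},{"hand":6,"dp":[0,0,0],"roll":0}]' >/dev/null; python3 st.py; python3 -m inch '[{"hand":6,"dp":[-0.3,-1.5,0],"roll":0},{"hand":6,"dp":[0,0,0],"roll":0},{"hand":6,"dp":[0,0,0],"roll":0}]' >/dev/null; python3 st.py
```

```text
t 32.2 tcp [ 576.9 -210.2   65.8] xang 169.5 w 11.6 gf 30.0 F [-7.2  0.8 11.6] | chute s -257.3 lat -61.5 floor z -28.7
t 32.5 tcp [ 576.7 -211.1   65.8] xang 169.5 w 12.4 gf 30.0 F [-4.6  5.2 12. ] | chute s -258.2 lat -61.8 floor z -28.8
```

The catch is at its shut stop. I'll release, rise and check.

```bash
python3 -m inch '[{"hand":40,"dp":[0,0,0],"roll":0},{"hand":40,"dp":[0,0,0],"roll":0},{"hand":40,"dp":[0,0,0],"roll":0},{"hand":40,"dp":[0,0,0],"roll":0},{"hand":40,"dp":[0,0,30],"roll":0},{"hand":40,"dp":[0,0,40],"roll":0},{"hand":40,"dp":[-20,0,40],"roll":0},{"hand":40,"dp":[-40,0,20],"roll":0}]' >/dev/null; python3 -m inch '[{"hand":40,"dp":[-40,0,0],"roll":0},{"hand":40,"dp":[0,0,0],"roll":0},{"hand":40,"dp":[0,0,0],"roll":0}]' >/dev/null; python3 st.py
python3 - <<'E'
from h import *
snap("scene","s8.png",(160,110,340,230),4.4)
E
```

```text
t 33.6 tcp [ 476.6 -211.8  195.1] xang 169.5 w 39.7 gf 0.0 F [1.2 0.4 0. ] | chute s -251.4 lat -161.7 floor z -27.6
```

View pics/s8.png

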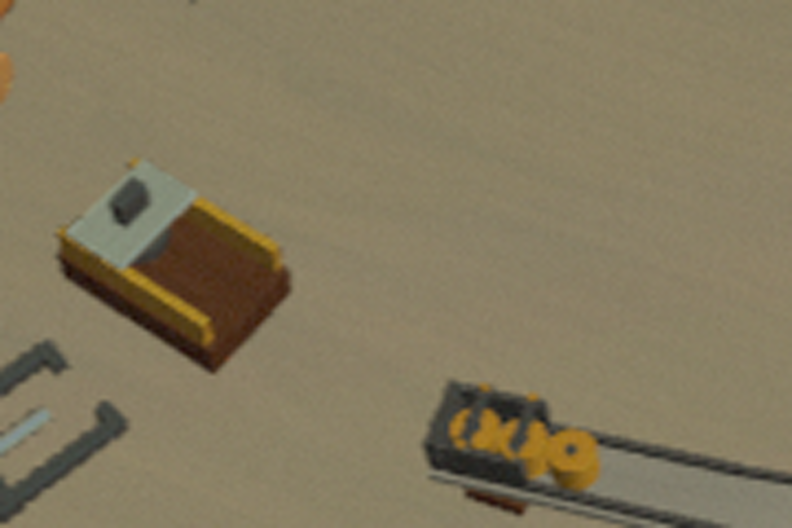

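The catch is shut (tab at crop (130,200)) and the three blanks lie in a closed row. I'll hand the job in.

```bash
python3 -c "
from cell import bot
print(bot.job_done())"
```

```text
the job is handed in; nothing more can be done
None
```

I handed the job in at about 34 s: all three blanks found lie in a closed row against the stop, the button was pressed to its end stop with the catch fully aside, the catch is shut again, and the mallet, puller and lid were not touched; the hand-in returned no verdict.

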